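# Seat a scrap laptop drive on the sorting ledge and push it down the chute

### The arm

A 6-joint arm with a two-finger parallel gripper is mounted at the origin on the work surface. World frame = base frame: x ahead of the robot, y to its left, z up, the work surface at z = 0. Lengths are in mm, angles in rad, forces in N, time in s.
With the tool pointing down it reaches from about 300 to 750 mm from the base axis. Payload 8.5 kg.
Tool frame: the origin (TCP) lies on the centre line of the jaws, within the pads' length; the fingertips stand 8 mm ahead of it and the grasp point (between the pads) lies 11 mm behind it; z points along the fingers, y is the line along which they close (so a half turn about z gives the same grasp; the last joint's range is limited). The gripper opens to 88 mm and grips with 3 to 60 N. Pads are 18 mm wide; open, the fingers measure 123 mm over their backs; the gripper's body (75 mm by 187 mm) begins 45 mm behind the grasp point.
Start: joints at [-1.411, 0.381, 1.297, -0, 1.464, -0.215], TCP at [201.341, -511.803, 222.948] pointing down, gripper open.
Joint ranges: [-3.11, 3.11], [-0.89, 2.33], [0.22, 2.48], [-1.42, 4.56], [0.17, 2.85], [-2.88, 2.88]. Speed limits (rad/s): [2.39, 2.39, 3.14, 3.14, 3.14, 3.14].

### API

Orientations are given as a unit quaternion [w, x, y, z].
In Python, from station import robot, fingers, monitor, cams, spotter gives the robot as it stands. Calls block until the motion is done:
- robot.goto(position, orientation): joint-space move of the TCP to a pose.
- robot.move_straight(position, frame=None, feed=150, force_limit=None): straight line of the TCP; frame=None keeps the orientation; feed is the mean speed in mm/s. With force_limit (N) it stops when the force on the tool has changed by that much, and returns True; else False.
- robot.movej(angles): joint-space move.
- fingers.gripper_to(opening, newtons=None): finger opening in mm; newtons is the grip in N (None keeps the last); returns when the fingers have stopped.
- robot.wait(seconds).
- robot.inverse_kinematics(position, orientation): joint angles nearest the present ones, or None.
- monitor.state(): the state.
- cams.get_image(name): name is "scene" or "top" or "wrist"; returns a dict with "color" (400x640x3 uint8, red, green, blue), "K" (3x3 intrinsics, pixels), "camera_from_world" (4x4, takes a point from world to camera coordinates); the wrist camera has in their place "hand_eye" (4x4, takes a point from camera to tool coordinates, whose origin is the TCP and whose axes are the flange's). Camera axes: x right, y up, looking along -z (the intrinsics and any distortion apply to the point x, -y, -z); pixel columns grow to the right and rows downward; lengths in mm; the calibration is good to about 2 mm. A picture is of the moment at which its call begins: read the wrist's pose just before it. There is no depth.
A pose or a line that the arm cannot do raises robot.MotionError and nothing moves.
- robot.close_job(): hands the job in; it is judged then, once.
Trained networks look in a picture, given as the dict that the camera call returned (one of the last four; its "shot" number tells which), for a name from the list of things; names that differ only in an ending like _2 or _b are one class to them, and where a whole thing is asked for, a point or a joint stands for the part that bears it (a point fixed in the world has none). Each returns a list of dicts, best first, with "score" (0 to 1); they miss things now and then, are a little off and sometimes report something else, mostly with a low value. They report only what shows in the picture. A call takes as long as a camera call. They do not tell look-alikes from the thing itself.
- spotter.boxes_of(picture, target): "location" ([column, row] as shares, 0 to 1, of the picture: columns of its width, rows of its height, amid what is visible of it).
The state is a dict: "time_s": time; "joint_positions": joint angles; "joint_velocities": joint speeds; "joint_efforts": joint torques, N m; "tcp_pos": TCP position; "ee_rot": TCP orientation; "wrist_force": force on the tool from outside, world axes, zero at the start; "moment": the same for the moment, N m; "opening": finger opening in mm; "grip_force": force on a finger pad.
Only numpy, scipy, OpenCV 4.12 (cv2) and the standard library are available. Lean on these libraries where they do the work, as an engineer would, in place of code of your own. Each camera call takes 0.05 s, during which the arm holds its last target. There are 200 camera calls.

### The job

Slide the scrap laptop drive along the ledge until it sits square against the sprung rubber buffer, pressing it home gently (hold about 6 N for half a second, never 15 N), then push it straight off the ledge's front edge so that it drops down the chute and comes to rest in there. Push it with the fingers only, never with 20 N or more; do not grip or lift it, and leave the tin, screwdriver, cover and parts tray alone.

Things in the scene. Friction and masses are not known exactly. Their poses are not given: they have to be found in the camera images.
- stand: Fixed sorting stand: flat aluminium ledge, top 150 mm above the table, with a sheet-metal chute at its front edge. Origin: on the table, right below the middle of the chute's mouth at the ledge's front edge. Axes: x off the ledge towards the chute, y along the ledge towards the buffer, z up. The ledge covers x -170 to 0 and y -270 to +100 mm.
- edge (a point): Mouth of the chute: middle of the ledge's front edge, at the ledge's top; axes as the stand's. Beyond it (x above 0) stand two cheeks, inner faces at y -50 and +50 mm, 14 mm higher than the ledge: a drive brought up to the buffer passes, one left short of it is blocked. The chute drops steeply, then flattens near the table and ends at a wall at x 209 mm.
- buffer (a joint): How far the sprung black rubber bar at the ledge's +y end is pressed in towards +y, m (0 free, 0.006 end), 7 N/mm: 0.14 mm per N. The bar: 90 mm long (stand x -115 to -25 mm), 1.5 to 19.5 mm above the ledge, its face to -y. Its carriage is clamped by hand at an unmeasured setting: the free face is anywhere from stand y +28 to +46 mm. 15 N damages it.
- drive: Scrap laptop drive: flat aluminium slab, 100 (x) by 70 (y) by 9.5 mm, 75 to 155 g, plain paper label, loose and flat on the ledge, 20 to 115 mm short of the buffer, its long sides within 12 degrees of stand x. Origin: centre of its underside. Slides at 0.5 to 1.5 N. If askew it can wedge with one corner on the buffer: then push on the end that stands off.
- drive_center (a point): Centre of the drive (half-way up, 4.75 mm above its underside).
- tin: Bystander: small steel screw tin, 34 mm across, 35 mm high, on the far -y end of the ledge. Origin: centre of its underside.
- driver: Bystander: screwdriver, 160 mm, lying on the table on the robot's left.
- cover: Bystander: copper-coloured laptop bottom cover, 200 by 290 by 5 mm, lying on the table on the robot's right. Origin: centre of its underside.
- parts_tray: Bystander: white plastic parts tray, 100 by 140 by 35 mm, on the table on the robot's left. Origin: centre of its underside.
Not all that is in view belongs to the job. Several things have the shape of the drive; the one meant has the colours described above.

How it is judged:
By the outcome, as a careful person would: the job done as asked, in the order asked, and still so for the second after the job is handed in, with the robot touching nothing.
It also fails if it takes over 70 s, if anything falls off the work surface, if the arm or the gripper's body presses on something with over 40 N, if the wrist force passes 120 N, or if a joint passes its speed limit or range.

## Working session

There is one attempt and no reset: what is moved stays moved. The work goes in short steps, each a Python script; the robot and the scene stay as the last script left them, time stands still between calls to the robot, and variables do not carry over. Pictures are saved under pics/ and viewed, at most 10 in all, crops included, and the job is handed in when it is done.

```bash
ls; mkdir -p pics; python3 - <<'E'
from station import robot, fingers, monitor, cams, spotter
import cv2,numpy as np
s=monitor.state(); print(s)
for n in ["scene","top"]:
    p=cams.get_image(n); cv2.imwrite(f"pics/{n}0.png",p["color"][:,:,::-1])
    print(n,p.keys(),p["K"],np.round(p["camera_from_world"],3).tolist(),p.get("distortion"))
    for t in ["drive","stand","buffer","tin","edge"]:
        print(t,[(d["score"],d["location"]) for d in spotter.boxes_of(p,t)][:3])
E
```

```text
pics
{'time_s': 0.0, 'joint_positions': array([-1.41128970e+00,  3.81172838e-01,  1.29821007e+00,  9.16104888e-06,
        1.46359228e+00, -2.15325289e-01]), 'joint_velocities': array([-5.48071074e-05, -4.00321304e-04,  5.46584880e-04,  3.16633871e-04,
       -9.80335451e-04,  2.31461350e-04]), 'joint_efforts': array([ 5.29268509e-04, -4.37940967e+01, -2.24559063e+01,  7.13744480e-02,
        3.52547946e-02, -1.02332649e-04]), 'tcp_pos': array([ 201.30473033, -511.53012164,  222.36731597]), 'ee_rot': array([-6.90869289e-04,  9.82488833e-01,  1.86320198e-01,  2.38423708e-05]), 'wrist_force': array([ 0.01796514, -0.22559091, -0.48363463]), 'moment': array([-0.01746534,  0.02709355, -0.03811262]), 'grip_force': 0.0, 'opening': 88.37255158727822}
scene dict_keys(['color', 'K', 'camera_from_world', 'shot']) [[454.83251008   0.         319.38697181]
 [  0.         454.83251008 201.28073193]
 [  0.           0.           1.        ]] [[0.721, 0.693, -0.005, -297.806], [-0.586, 0.613, 0.529, 306.055], [0.37, -0.378, 0.848, -1620.921], [0.0, 0.0, 0.0, 1.0]] None
drive [(0.97, [0.4727, 0.4185]), (0.96, [0.5295, 0.7115]), (0.9, [0.3939, 0.5288])]
stand [(0.73, [0.5719, 0.5255])]
buffer [(0.67, [0.5861, 0.4175])]
tin [(0.44, [0.4455, 0.5188])]
edge [(0.76, [0.5761, 0.5227])]
top dict_keys(['color', 'K', 'camera_from_world', 'shot']) [[416.49997421   0.         321.93861768]
 [  0.         416.49997421 195.8150838 ]
 [  0.           0.           1.        ]] [[-0.035, -0.999, -0.007, -79.742], [0.978, -0.035, 0.206, -557.071], [-0.206, 0.001, 0.979, -1396.852], [0.0, 0.0, 0.0, 1.0]] None
drive [(0.85, [0.4703, 0.4825]), (0.62, [0.5528, 0.3955]), (0.58, [0.4644, 0.6378])]
stand [(0.66, [0.47, 0.483]), (0.56, [0.4513, 0.4647])]
buffer [(0.64, [0.4181, 0.4717])]
tin [(0.54, [0.5544, 0.524]), (0.18, [0.4567, 0.467])]
edge [(0.63, [0.2914, 0.4908]), (0.56, [0.457, 0.4713])]
```

```bash
python3 - <<'E'
import cv2
a=cv2.imread("pics/top0.png")[110:290,190:430]; cv2.imwrite("pics/topc.png",cv2.resize(a,(800,600),interpolation=cv2.INTER_CUBIC))
E
```

```text
(no output)
```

View pics/scene0.png

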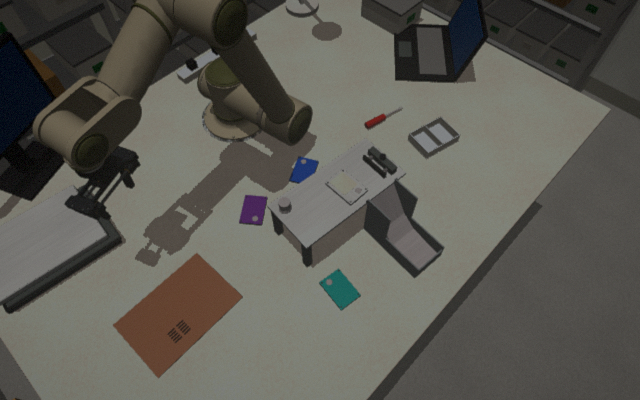

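View pics/topc.png

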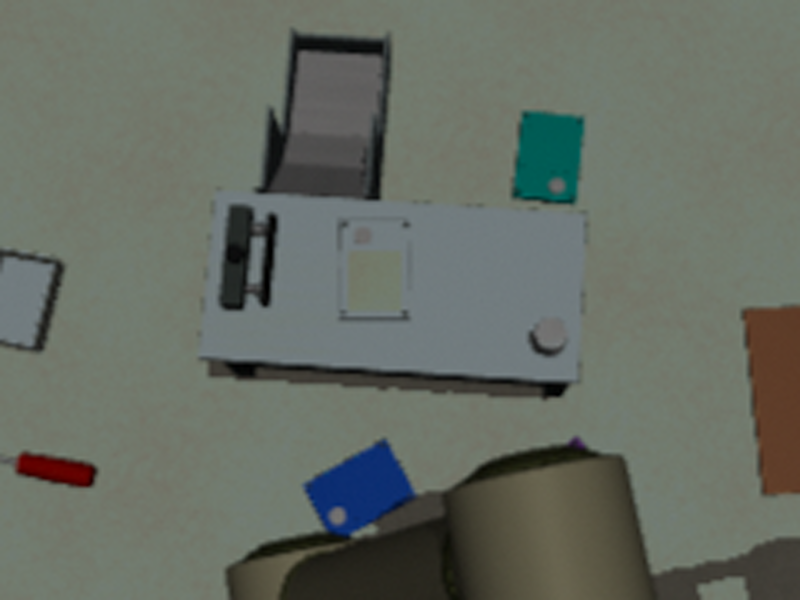

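The drive (silver with a pale label) is at crop (375,268) on the ledge. The buffer face is near crop u≈273 and the tin at (548,335). Ledge corners are at crop (215,190), (587,210), (578,382) and (201,357).

```bash
cat > h.py <<'E'
from station import robot, fingers, monitor, cams, spotter
import cv2,numpy as np
from scipy.spatial.transform import Rotation as R
def rot(q): return R.from_quat([q[1],q[2],q[3],q[0]])
def ray(p,uv,z,T=None):
    """pixel -> world at height z; T = world_from_camera"""
    if T is None: T=np.linalg.inv(p["camera_from_world"])
    K=p["K"]; d=T[:3,:3]@np.array([(uv[0]-K[0,2])/K[0,0],-(uv[1]-K[1,2])/K[1,1],-1])
    o=T[:3,3]; return o+d*(z-o[2])/d[2]
def wrist():
    s=monitor.state(); p=cams.get_image("wrist")
    W=np.eye(4); W[:3,:3]=rot(s["ee_rot"]).as_matrix(); W[:3,3]=s["tcp_pos"]
    return p, W@p["hand_eye"]
def fit2d(local,world):
    """rigid 2D fit -> angle, origin"""
    l=np.asarray(local,float); w=np.asarray(world,float)[:,:2]
    lc,wc=l.mean(0),w.mean(0); a=l-lc; b=w-wc
    th=np.arctan2((a[:,0]*b[:,1]-a[:,1]*b[:,0]).sum(),(a*b).sum())
    c,s=np.cos(th),np.sin(th); M=np.array([[c,-s],[s,c]])
    return th, wc-M@lc, np.linalg.norm(b-a@M.T,axis=1)
E
python3 - <<'E'
from h import *
p=cams.get_image("top")
f=lambda u,v:(190+(u+.5)*.3-.5,110+(v+.5)*.3-.5)
th,o,r=fit2d([(0,100),(0,-270),(-170,-270),(-170,100)],[ray(p,f(*c),150) for c in [(215,190),(587,210),(578,382),(201,357)]])
print(th,o,r)
M=np.array([[np.cos(th),-np.sin(th)],[np.sin(th),np.cos(th)]])
for n,c,z in [("d1",(340,218),159.5),("d2",(410,220),159.5),("d3",(408,320),159.5),("d4",(338,318),159.5),("bufA",(274,215),169.5),("bufB",(269,305),169.5),("tin",(548,332),185)]:
    w=ray(p,f(*c),z)[:2]; print(n,w,M.T@(w-o))
# view pose for the wrist camera
s=monitor.state(); w=cams.get_image("wrist"); print(w["hand_eye"].round(3),w["K"])
E
```

```text
-0.09665186236182705 [632.50781813  22.20707577] [0.83569973 0.95137811 2.12280781 2.38095506]
d1 [605.5829073   -2.43090095] [-24.42164752 -27.12128044]
d2 [601.05416173 -71.18273925] [-22.29460448 -95.98927368]
d3 [501.22641035 -66.25230822] [-122.13223789 -100.71537674]
d4 [505.62277576   1.46638919] [-124.29134366  -32.88847744]
bufA [608.2937598   61.24586754] [-27.86834764  36.51989982]
bufB [518.84397364  66.9432153 ] [-117.45046      33.55862289]
tin [ 480.16843409 -199.05367594] [-130.27640841 -234.92906502]
[[  -0.       0.962    0.273   70.195]
 [   1.       0.       0.       0.526]
 [  -0.       0.273   -0.962 -161.511]
 [   0.       0.       0.       1.   ]] [[352.14670026   0.         323.08379416]
 [  0.         352.14670026 201.53690678]
 [  0.           0.           1.        ]]
```

```bash
cat >> h.py <<'E'
TH=-0.09665; O=np.array([632.5,22.2])
def S(x,y,z=0):
    c,s=np.cos(TH),np.sin(TH); return [O[0]+c*x-s*y,O[1]+s*x+c*y,150+z]
def inv(w):
    c,s=np.cos(TH),np.sin(TH); d=np.asarray(w)[:2]-O; return np.array([c*d[0]+s*d[1],-s*d[0]+c*d[1]])
def down(a): return [0,np.cos(a/2),np.sin(a/2),0]   # tool x at world yaw a
E
python3 - <<'E'
from h import *
fingers.gripper_to(0)
robot.goto(S(-75,-95,150),down(TH+np.pi/2))
robot.wait(.3)
p,T=wrist(); np.savez("w1.npz",T=T,K=p["K"])
cv2.imwrite("pics/w1.png",p["color"][:,:,::-1]); s=monitor.state(); print(s["time_s"],s["tcp_pos"],s["joint_positions"],s["opening"],s["wrist_force"])
E
```

```text
4.4 [548.66463109 -65.37223346 299.96387232] [-3.32888802e-01  3.43839381e-01  1.13380850e+00  2.34888598e-05
  1.66399038e+00 -2.35795397e-01] 0.3405848802054264 [0.76828752 0.66011689 0.20055051]
```

View pics/w1.png

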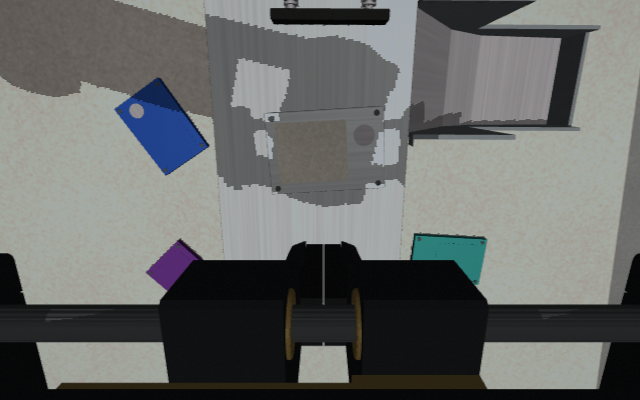

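The wrist view shows the drive at about (325,150), the buffer bar at (330,17) with its face at row ~23, and the chute at right starting at column ~412. I'll zoom in for exact corners.

```bash
python3 - <<'E'
import cv2,numpy as np
a=cv2.imread("pics/w1.png")[0:210,190:470]; a=np.clip(a.astype(float)*1.3,0,255).astype(np.uint8)
cv2.imwrite("pics/w1c.png",cv2.resize(a,(800,600),interpolation=cv2.INTER_CUBIC))
E
```

```text
(no output)
```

View pics/w1c.png

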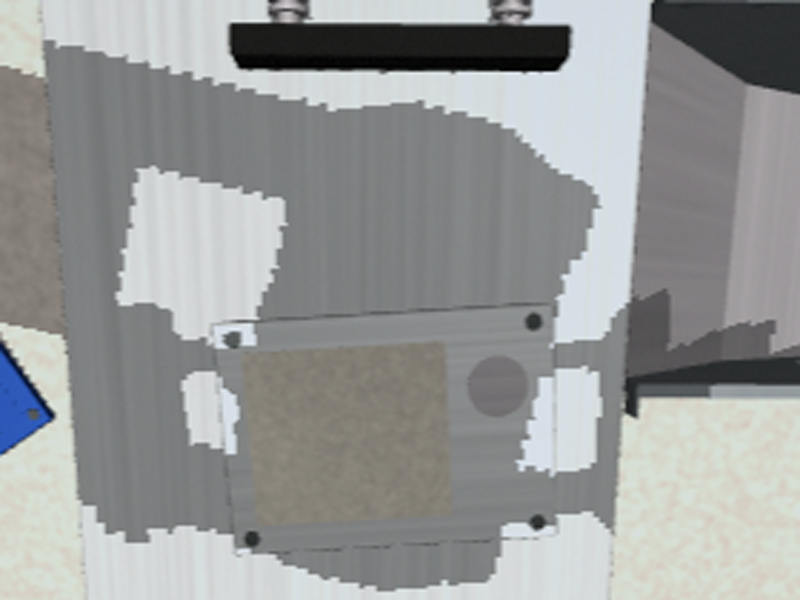

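Corners in the crop: the drive's are (212,325), (554,303), (556,535) and (237,553). The ledge front edge runs (652,0)→(607,598), and the buffer face bottom edge runs (240,70)→(562,70).

```bash
python3 - <<'E'
from h import *
d=np.load("w1.npz"); p={"K":d["K"]}; T=d["T"]
f=lambda u,v:(190+(u+.5)*.35-.5,(v+.5)*.35-.5)
g=lambda c,z: inv(ray(p,f(*c),z,T)).round(1)
for n,c,z in [("front",(652,0),150),("front",(607,598),150),("back",(40,0),150),("back",(88,598),150),("cheek",(632,413),164),("buf",(240,70),151.5),("buf",(562,70),151.5)]: print(n,g(c,z))
D=[g(c,159.5) for c in [(212,325),(554,303),(556,535),(237,553)]]; print(D,np.mean(D,0))
print(np.degrees(fit2d([(-50,35),(50,35),(50,-35),(-50,-35)],D)[0]),fit2d([(-50,35),(50,35),(50,-35),(-50,-35)],D))
E
```

```text
front [ 0.4 51.8]
front [  -1.7 -121.2]
back [-169.   52.]
back [-169.7 -121. ]
cheek [ -1.  -60.1]
buf [-114.1   34.1]
buf [-23.9  33.9]
[array([-123.9,  -35. ]), array([-24.6, -29. ]), array([-20.8, -98. ]), array([-119.4, -103.6])] [-72.175 -66.4  ]
3.3864376734982016 (np.float64(0.059104487316120335), array([-72.175, -66.4  ]), array([0.63856786, 0.56167205, 0.71743859, 0.92956882]))
```

```bash
cat > push1.py <<'E'
from h import *
n=np.array([-np.sin(TH),np.cos(TH)])
def F(k=6):
    v=[]
    for _ in range(k): v.append(monitor.state()["wrist_force"]); robot.wait(.01)
    return np.mean(v,0)
robot.goto(S(-74,-128,60),down(TH+np.pi/2))
robot.move_straight(S(-74,-128,11),feed=60)
robot.wait(.3); b=F(); print("bias",b)
s=monitor.state(); print(s["tcp_pos"],s["time_s"])
fy=lambda:-(F()-b)[:2]@n
hit=robot.move_straight(S(-74,-65,11),feed=25,force_limit=4)
print(hit,inv(monitor.state()["tcp_pos"]),fy())
if not hit:
    hit=robot.move_straight(S(-74,-38,11),feed=12,force_limit=3.5)
print(hit,inv(monitor.state()["tcp_pos"]),fy(),monitor.state()["time_s"])
np.save("bias.npy",b)
p,T=wrist(); np.savez("w2.npz",T=T,K=p["K"]); cv2.imwrite("pics/w2.png",p["color"][:,:,::-1])
E
python3 push1.py
```

```text
bias [ 0.54800389 -0.02665028  0.06245439]
[546.52351913 -98.07310632 161.13811711] 6.1833
False [-74.00249704 -65.07833401] 0.2541864545081629
False [-73.99128644 -38.05299918] -0.23912221118604698 11.35
```

View pics/w2.png

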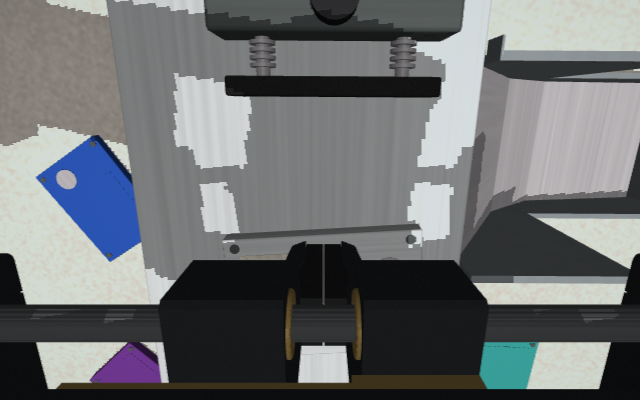

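```bash
python3 - <<'E'
from h import *
d=np.load("w2.npz"); p={"K":d["K"]}; T=d["T"]
for n,c,z in [("dL",(223,239),159.5),("dR",(421,228),159.5),("dLhi",(223,236),159.5),("tipL",(300,243),153),("tipR",(348,243),153),("buf",(226,96),151.5),("buf",(440,97),151.5),("front",(488,0),150),("front",(460,270),150)]: print(n,inv(ray(p,c,z,T)).round(1))
s=monitor.state(); print(s["tcp_pos"],s["wrist_force"],s["time_s"],T[:3,3])
for t in ["drive"]: 
    q,_=wrist(); print([(r["score"],r["location"]) for r in spotter.boxes_of(q,t)])
q=cams.get_image("top"); cv2.imwrite("pics/top2.png",cv2.resize(q["color"][120:250,220:400,::-1],(800,578),interpolation=cv2.INTER_CUBIC))
E
```

```text
dL [-123.3  -33.9]
dR [-25.5 -28.1]
dLhi [-123.2  -32.3]
tipL [-85.6 -38.7]
tipR [-60.8 -38.7]
buf [-118.8   34.2]
buf [-19.2  33.7]
front [-1.3 74.4]
front [  0.1 -55.7]
[555.16331853  -8.50989961 160.97507372] [ 0.38702026  0.00315814 -0.12504687] 11.4 [562.34181788  60.72039598 322.50464517]
[(0.92, [0.2017, 0.9175]), (0.9, [0.1562, 0.4842]), (0.75, [0.7934, 0.9163]), (0.62, [0.5139, 0.6033])]
```

View pics/top2.png

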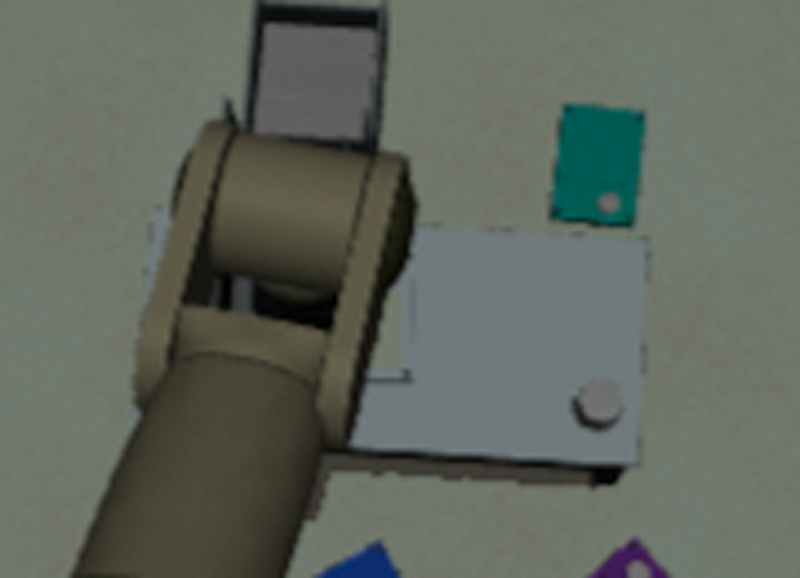

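The fingers passed over the drive with no force, and it hasn't moved. The closed tips must sit higher than specified. I'll back off and touch the bare ledge to measure the tip height.

```bash
python3 - <<'E'
from h import *
robot.move_straight(S(-74,-38,25),feed=60)
robot.move_straight(S(-74,-132,25),feed=120)
robot.move_straight(S(-74,-132,11),feed=60)
robot.wait(.2); print(monitor.state()["wrist_force"])
hit=robot.move_straight(S(-74,-132,-12),feed=8,force_limit=3)
s=monitor.state(); print(hit,s["tcp_pos"],s["wrist_force"],s["time_s"])
q,_=wrist()
cv2.imwrite("pics/w3.png",q["color"][:,:,::-1])
E
```

```text
[ 0.65862318  0.04662066 -0.75885066]
False [ 546.11062573 -102.03271124  138.02104021] [-0.23533226  0.26584711  0.00389293] 16.475
```

View pics/w3.png

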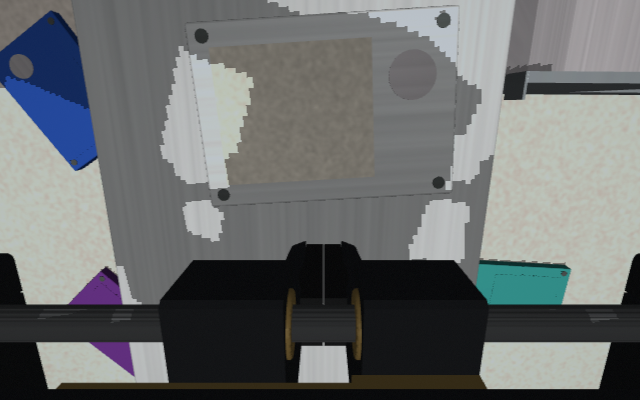

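The fingers are still clear of the ledge with the TCP at 138. The drive scale in the image confirms the camera and ledge heights, and the fingertip pixel fits tips about 14 mm behind the TCP. I'll keep probing gently.

```bash
python3 - <<'E'
from h import *
robot.wait(.2); print(monitor.state()["wrist_force"])
hit=robot.move_straight(S(-74,-132,-27),feed=8,force_limit=3)
s=monitor.state(); print(hit,s["tcp_pos"],s["wrist_force"],s["moment"],s["time_s"],s["opening"])
E
```

```text
[-0.18369142  0.24127755 -0.2715556 ]
True [ 546.12265122 -102.04926396  134.63731379] [ 0.13700427 -0.28471554  5.33763622] [-0.04076592 -0.06295358  0.03138785] 17.4667 0.0385563616764378
```

```bash
sed -e '/^robot.goto/d' -e 's/-128,11),feed=60/-132,-12),feed=40/' -e 's/,11)/,-12)/g' -e 's/-65,/-70,/' -e 's/-38,/-34,/' -e 's/w2/w4/g' push1.py > push2.py; cat push2.py | sed -n 8,20p; python3 push2.py
```

```text
robot.wait(.3); b=F(); print("bias",b)
s=monitor.state(); print(s["tcp_pos"],s["time_s"])
fy=lambda:-(F()-b)[:2]@n
hit=robot.move_straight(S(-74,-70,-12),feed=25,force_limit=4)
print(hit,inv(monitor.state()["tcp_pos"]),fy())
if not hit:
    hit=robot.move_straight(S(-74,-34,-12),feed=12,force_limit=3.5)
print(hit,inv(monitor.state()["tcp_pos"]),fy(),monitor.state()["time_s"])
np.save("bias.npy",b)
p,T=wrist(); np.savez("w4.npz",T=T,K=p["K"]); cv2.imwrite("pics/w4.png",p["color"][:,:,::-1])
bias [-0.17531025 -0.28136727  0.08089515]
[ 546.0759082  -102.03374652  137.89724881] 18.0667
False [-73.98391946 -70.0285072 ] 0.09489878290008631
True [-74.32592758 -45.69655472] 1.3458940076973993 22.7
```

```bash
cat > press.py <<'E'
from h import *
n=np.array([-np.sin(TH),np.cos(TH)]); b=np.load("bias.npy")
def fy(k=8):
    v=[]
    for _ in range(k): v.append(monitor.state()["wrist_force"]); robot.wait(.01)
    return -(np.mean(v,0)-b)[:2]@n
y=inv(monitor.state()["tcp_pos"])[1]; log=[]
for i in range(30):
    f=fy(); log.append((round(y,2),round(f,2)))
    if f>6: break
    y+=.25 if f<4.5 else .12
    robot.move_straight(S(-74,y,-12),feed=8)
print(log)
h=[]
for i in range(8): h.append(round(fy(),2))
s=monitor.state(); print("hold",h,s["moment"],s["wrist_force"],s["time_s"],inv(s["tcp_pos"]))
p,T=wrist(); np.savez("w5.npz",T=T,K=p["K"]); cv2.imwrite("pics/w5.png",p["color"][:,:,::-1])
E
python3 press.py
```

```text
[(np.float64(-45.76), np.float64(1.23)), (np.float64(-45.51), np.float64(2.68)), (np.float64(-45.26), np.float64(4.29)), (np.float64(-45.01), np.float64(5.22)), (np.float64(-44.89), np.float64(5.06)), (np.float64(-44.77), np.float64(6.12))]
hold [np.float64(5.92), np.float64(5.5), np.float64(5.64), np.float64(5.71), np.float64(5.68), np.float64(5.85), np.float64(5.59), np.float64(5.45)] [-0.99512908  0.36275153  0.0510615 ] [-2.98739797 -5.87283978 -0.17999255] 24.9333 [-74.16978575 -45.19310511]
```

View pics/w5.png

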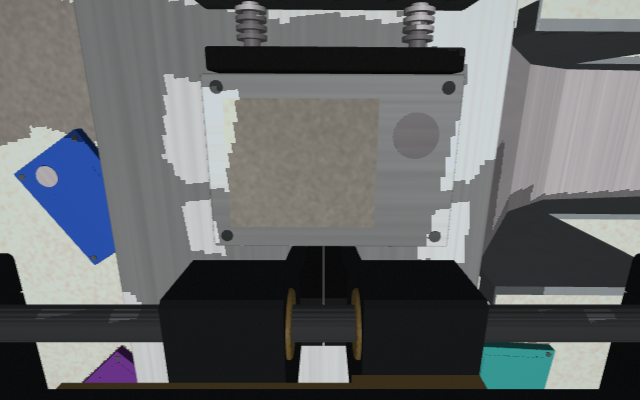

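The drive is flush with the buffer: its leading edge and the bar's face both lie on row ~72. Tool force is about 5.6 N, including ~1 N of sliding friction, so I'll raise it to about 7 N to get ~6 N at the buffer, hold, and then release.

```bash
python3 - <<'E'
exec(open("press.py").read().split("y=inv")[0])
y=-44.77; log=[]
for i in range(8):
    f=fy(); log.append(round(float(f),2))
    if f>6.7: break
    y+=.1; robot.move_straight(S(-74,y,-12),feed=8)
h=[round(float(fy()),2) for i in range(10)]
print(log,h,y)
robot.move_straight(S(-74,-50,-12),feed=8)
robot.move_straight(S(-74,-70,-12),feed=60)
robot.wait(.1)
p,T=wrist(); np.savez("w6.npz",T=T,K=p["K"]); cv2.imwrite("pics/w6.png",p["color"][:,:,::-1]); print(monitor.state()["time_s"])
E
```

```text
[5.84, 5.85, 6.24, 6.42, 6.57, 6.94] [7.28, 7.23, 6.72, 7.08, 7.16, 7.41, 7.23, 7.22, 6.92, 7.21] -44.269999999999996
28.8
```

View pics/w6.png

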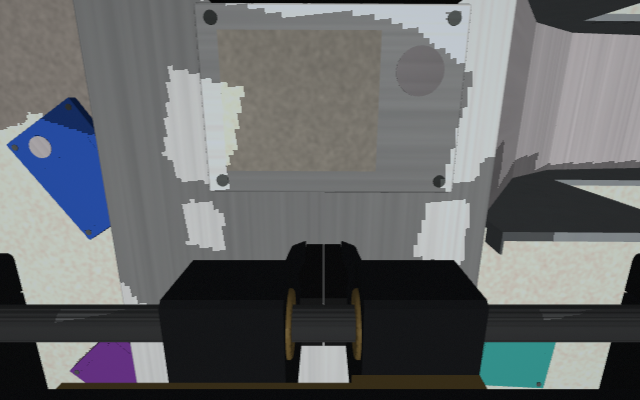

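The drive is square, with corners at about (196,3), (470,5), (451,190) and (209,190). Now for the second push from behind, in the same tool orientation so the body stays clear of the buffer carriage.

```bash
python3 - <<'E'
from h import *
d=np.load("w6.npz"); p={"K":d["K"]}; T=d["T"]
D=[inv(ray(p,c,159.5,T)) for c in [(196,3),(470,5),(451,190),(209,190)]]
th,c,_=fit2d([(-50,35),(50,35),(50,-35),(-50,-35)],D); print(np.degrees(th),c)
bx=c[0]-50; x0=bx-17.5-7; y=c[1]+2; print(bx,x0,y)
assert -155<x0<-135 and abs(y)<8
robot.move_straight(S(-74,-75,50),feed=150)
robot.goto(S(x0,y,50),down(TH+np.pi/2))
print(robot.move_straight(S(x0,y,-12),feed=50,force_limit=5)); robot.wait(.2)
e=np.array([np.cos(TH),np.sin(TH)])
def F():
    v=[]
    for _ in range(6): v.append(monitor.state()["wrist_force"]); robot.wait(.01)
    return np.mean(v,0)
b=F()
for x in [x0+30,x0+60,x0+90,-25,0]:
    hit=robot.move_straight(S(x,y,-12),feed=30,force_limit=8)
    s=monitor.state(); f=F()-b; print(hit,inv(s["tcp_pos"]),f,s["time_s"])
    if hit: break
p,T=wrist(); cv2.imwrite("pics/w7.png",p["color"][:,:,::-1])
E
```

```text
-0.357124779344716 [-70.41276994  -0.94347496]
-120.41276994485553 -144.91276994485554 1.056525044409785
False
False [-114.86466042    1.05090274] [ 0.24682492 -0.54583519  0.40719249] 32.6583
False [-84.85760079   1.09144128] [0.25147794 0.01142802 0.03757863] 33.8583
False [-54.80938146   1.14157464] [-0.23294143 -0.60616882  0.04351968] 35.0583
False [-25.11237289   1.07877942] [ 0.08976477 -0.38305613 -0.22541394] 36.2583
False [-0.10548123  1.08694813] [ 0.27005347 -0.30069229  0.19132622] 37.2917
```

Next I'll lift off, move clear, and check the chute.

```bash
python3 - <<'E'
from h import *
robot.move_straight(S(0,1,60),feed=120)
robot.goto(S(-80,-200,120),down(TH+np.pi/2)); robot.wait(.3)
q=cams.get_image("top"); a=cv2.resize(q["color"][110:230,230:400,::-1],(510,360),interpolation=cv2.INTER_CUBIC)
r=cams.get_image("scene"); c=cv2.resize(r["color"][120:290,260:460,::-1],(282,240),interpolation=cv2.INTER_CUBIC)
o=np.zeros((360,800,3),np.uint8); o[:,:510]=a; o[:240,515:797]=c; cv2.imwrite("pics/end.png",o)
s=monitor.state();print(s["time_s"],s["wrist_force"])
E
```

```text
39.4417 [0.77070235 0.00950394 0.2222496 ]
```

View pics/end.png

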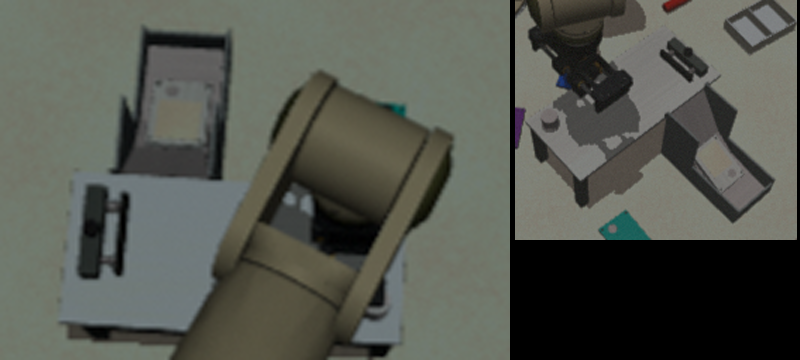

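The drive lies in the chute at about (182,112) in the left view, and the tin and buffer are undisturbed. Handing in.

```bash
python3 -c "
from h import *
robot.wait(.5); print(robot.close_job())"
```

```text
the job is handed in; nothing more can be done
None
```

The drive was pressed square against the buffer (about 7 N at the tool, an estimated 6 N at the buffer, held about 0.8 s), pushed off the front edge, and lies in the chute; the job was handed in at about 40 s.

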